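# Gauge the salt shaker in the bench caliper

## Robot

A 6-joint arm with a two-finger parallel gripper is mounted at the origin on a cart in front of the work surface, level with it; the furniture and walls round the work are solid. World frame = base frame: x ahead of the robot, y to its left, z up, the work surface at z = 0. Lengths are in mm, angles in rad, forces in N, time in s.
With the tool pointing down it reaches from about 300 to 775 mm from the base axis. Payload 14.6 kg.
Tool frame: the origin (TCP) lies midway between the tips of the shut fingers; the grasp point (between the pads) lies 19 mm behind it; z points along the fingers, y is the line along which they close (so a half turn about z gives the same grasp; the last joint's range is limited). The gripper opens to 94 mm and grips with 3 to 60 N. Pads are 16 mm wide; open, the fingers measure 119 mm over their backs; the gripper's body (75 mm by 177 mm) begins 78 mm behind the grasp point.
Start: joints at [1.25, 0.3, 1.521, -0, 1.321, -0.067], TCP at [138.094, 532.371, 205.446] pointing down, gripper open.
Joint ranges: [-3.03, 3.03], [-0.79, 2.21], [0.23, 2.52], [-1.04, 4.18], [0, 3.07], [-2.55, 2.55]. Speed limits (rad/s): [2.22, 2.22, 2.57, 3.14, 3.14, 3.14].

## Interface

Orientations are given as [roll, pitch, yaw] about the fixed x, y, z axes, in that order (R = Rz(yaw) Ry(pitch) Rx(roll)).
In Python, from cell import manip, camera gives the robot as it stands.
- The arm moves only by the tool move_arm, never from a script. Its arguments are lists of equal length, an entry for each row: "dp": the shift along the world's x, y, z in mm, a list of three; "rotation": the turn, a rotation vector about the world's x, y, z in rad, a list of three; "hand": the opening, from 0 (shut) to 1 (fully open). A call has 1 to 10 rows; each row shifts and turns the commanded pose from where the row before left it; what a row does not reach is not made up. A row lasts 1/8 s, in which the tool goes at most 62.5 mm and 10.7 degrees, less where a joint would pass 70% of its speed; a pose out of reach is approached as far as the arm can. A call with a gripper value outside its range is refused whole. The fingers move at their own pace and stop on an object; "newtons" is the grip in N (left out, the last holds). Time passes only in rows, so rows that do not move let the fingers close. It gives the time, the measured TCP pose, the force, the opening and the grip force at its end, in the units of the state.
- manip.read_state(): the state, without advancing time (a new reading comes with each control period).
- camera(name): name is "side" or "top"; returns a dict with "image" (420x560x3 uint8, red, green, blue), "fx", "fy", "cx", "cy" (pixels), "k1" (the pictures are not rectified: a ray, as slopes to the right and down, at radius r is drawn at 1 + k1 r^2 times it, then the intrinsics apply), "R" (3x3) and "t" (3): a world point X has camera coordinates R X + t. Camera axes: x right, y down, z forward; pixel columns grow to the right and rows downward; lengths in mm; the calibration is good to about 2 mm. A picture is of the moment at which its call begins. There is no depth.
- manip.sign_off(): hands the job in; it is judged then, once.
The state is a dict: "clock": time; "joints": joint angles; "qd": joint speeds; "effort": joint torques, N m; "eef_pos": TCP position; "eef_rot": TCP orientation; "wrist_force": force on the tool from outside, world axes, zero at the start; "moment": the same for the moment, N m; "finger_gap": finger opening in mm; "finger_force": force on a finger pad.
Only numpy, scipy, OpenCV 4.12 (cv2) and the standard library are available. Lean on these libraries where they do the work, as an engineer would, in place of code of your own. Each camera call takes 0.05 s, during which the arm holds its last target. There are 200 camera calls.

## Task

The kitchen is ordering wall clips and needs the width of its salt shaker. Stand the salt shaker upright on the bench caliper's plate between the open jaws and let go of it; then slide the moving jaw gently shut until the shaker bears on the fixed jaw and the spring pad on the moving jaw is clearly pressed in by it. Let go and leave the shaker held there.

Things in the scene. Friction and masses are not known exactly. Their poses are not given: they have to be found in the camera images.
- salt_shaker: Loose round salt shaker, 44 mm across and 90 mm tall, 0.1 kg: clear sides with grey salt showing, no label, plain grey domed top with small holes (above 74 mm it narrows to 34 mm). It stands near two taller labelled spice jars (105 mm, flat dark or green caps), which are not wanted. Origin: centre of its underside, z up its axis.
- caliper: Bench caliper fixed to the table: plate with top 8 mm high, steel fixed jaw near one end (60 mm wide, 48 mm high), moving jaw facing it, 24 mm high graduated beam at x = 48 to 66 mm. Origin at table level under the middle of the fixed jaw's face (the plane y = 0); y points from it to the moving jaw, x across the jaws to the beam, z up. A shaker bearing on the fixed jaw has its centre at y = 22 mm.
- jaw_grip (a point): Point on the jaws' centre line in the moving jaw's upright black tab, 70 mm above the table; tab 16 mm (caliper x) by 26 mm (y), top 88 mm high, clear above the jaw's 31 mm high deck. The jaw slides only along caliper y (start: jaw_grip y 175 to 200 mm), takes 8 N to move, stays where left. The free pad's face is 85 mm nearer the fixed jaw: it touches a shaker bearing there at jaw_grip y 129 mm.
- pad (a joint): How far the spring pad on the moving jaw's face is pressed in, in m: 0 free, 0.012 at its stop. A grey plate 56 mm wide, 13 to 45 mm above the table, facing the fixed jaw; the jaw's top is 48 mm high. Its spring pushes back with 2 N at first touch and 5 N at the stop, too weak to move the jaw.
Not all that is in view belongs to the job. Leave any red look-alike of the salt_shaker alone.

How it is judged:
By the outcome, as a careful person would: the job done as asked, in the order asked, and still so for the second after the job is handed in, with the robot touching nothing.
It also fails if it takes over 54 s, if anything falls off the work surface, if the arm or the gripper's body presses on something with over 40 N, if the wrist force passes 120 N, or if a joint passes its speed limit or range.

## Working session

There is one attempt and no reset: what is moved stays moved. The work goes in short steps, Python scripts to look and compute and a tool call to move; the robot and the scene stay as the last step left them, time stands still between calls to the robot, and variables do not carry over. Pictures are saved under pics/ and viewed, at most 10 in all, crops included, and the job is handed in when it is done.

Besides the shell and the picture viewer there is one more tool, called after ">>>" in YAML: its name, and indented under it one key for each argument. move_arm: Moves the arm, as the interface text tells. Its arguments: {"type":"object","properties":{"dp":{"type":"array","items":{"type":"array","items":{"type":"number"}}},"rotation":{"type":"array","items":{"type":"array","items":{"type":"number"}}},"hand":{"type":"array","items":{"type":"number"}},"newtons":{"type":"number"}},"required":["dp","rotation","hand"]}

```bash
mkdir -p pics
cat > h.py <<'E'
import numpy as np, cv2
from cell import manip, camera
def snap(n,f=None):
    c=camera(n)
    if f: cv2.imwrite('pics/'+f,c['image'][:,:,::-1])
    return c
def ray(c,u,v):
    K=np.array([[c['fx'],0,c['cx']],[0,c['fy'],c['cy']],[0,0,1.]])
    p=cv2.undistortPoints(np.array([[[u,v]]],float),K,np.array([c['k1'],0,0,0.]))[0,0]
    R=np.array(c['R']);t=np.array(c['t'])
    d=R.T@np.array([p[0],p[1],1]); o=-R.T@t
    return o,d/np.linalg.norm(d)
def onz(c,u,v,z):
    o,d=ray(c,u,v); return o+d*(z-o[2])/d[2]
def proj(c,X):
    K=np.array([[c['fx'],0,c['cx']],[0,c['fy'],c['cy']],[0,0,1.]])
    R=np.array(c['R']);t=np.array(c['t'],float)
    return cv2.projectPoints(np.array([X],float),cv2.Rodrigues(R)[0],t,K,np.array([c['k1'],0,0,0.]))[0][0,0]
E
python3 - <<'E'
from h import *
a=snap('top','t0.png');b=snap('side','s0.png')
for c in(a,b):print(c['fx'],c['k1'],-np.array(c['R']).T@c['t'],np.array(c['R'])[2])
s=manip.read_state();print(s['clock'],s['eef_pos'],s['eef_rot'],s['finger_gap'])
E
```

```text
401.383821042128 -0.08566205396148822 [ 292.39929554  -88.79511754 1276.51893352] [ 0.20074778  0.0016659  -0.97964154]
516.9954483131318 0.02114671436985095 [   70.06613417 -1305.22998567   753.00456624] [ 0.31757692  0.83037534 -0.45784461]
0.1 [138.05510723 532.15514495 204.96755471] [-3.14058334e+00 -4.36285507e-05  2.88775199e+00] 93.74216208343539
```

View pics/t0.png

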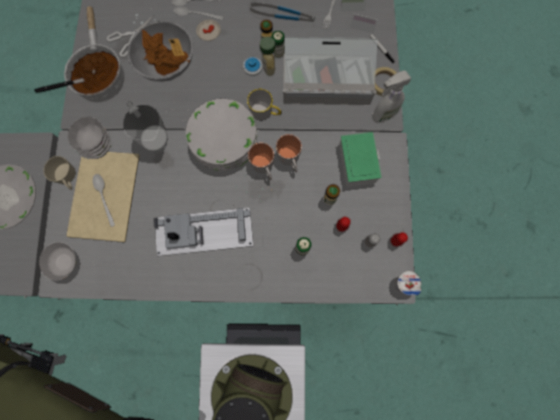

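View pics/s0.png

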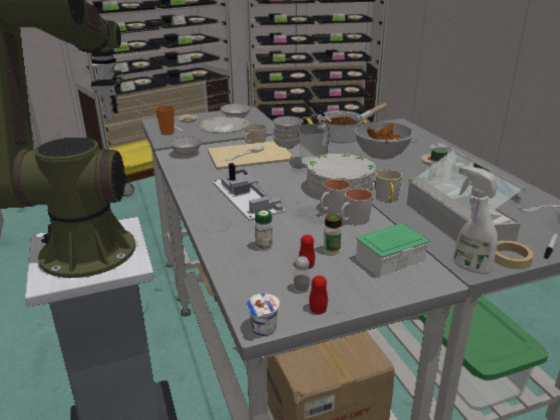

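The top view shows the grey shaker at about (373,240), between red look-alikes at (344,223) and (400,239). The caliper is at about (205,230), with its black tab at (173,236) and fixed jaw at (241,225). In the side view the shaker is at about (302,274). I'll take enlarged crops to measure.

Run:
```python
import cv2,numpy as np
t=cv2.imread('pics/t0.png');s=cv2.imread('pics/s0.png')
a=cv2.resize(t[200:260,145:265],None,fx=6,fy=6,interpolation=cv2.INTER_CUBIC)
cv2.imwrite('pics/a.png',a)
b=cv2.resize(t[205:265,330:410],(400,300),interpolation=cv2.INTER_CUBIC)
c=cv2.resize(s[225:305,250:350],(400,320),interpolation=cv2.INTER_CUBIC)
d=cv2.resize(s[155:225,200:300],(400,280),interpolation=cv2.INTER_CUBIC)
o=np.zeros((600,800,3),np.uint8);o[:300,:400]=b;o[:320,400:]=c;o[320:600,:400]=d
cv2.imwrite('pics/b.png',o)
```

```text
(no output)
```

View pics/a.png

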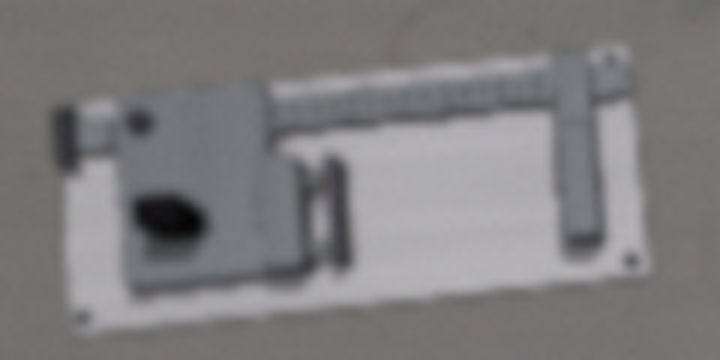

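View pics/b.png

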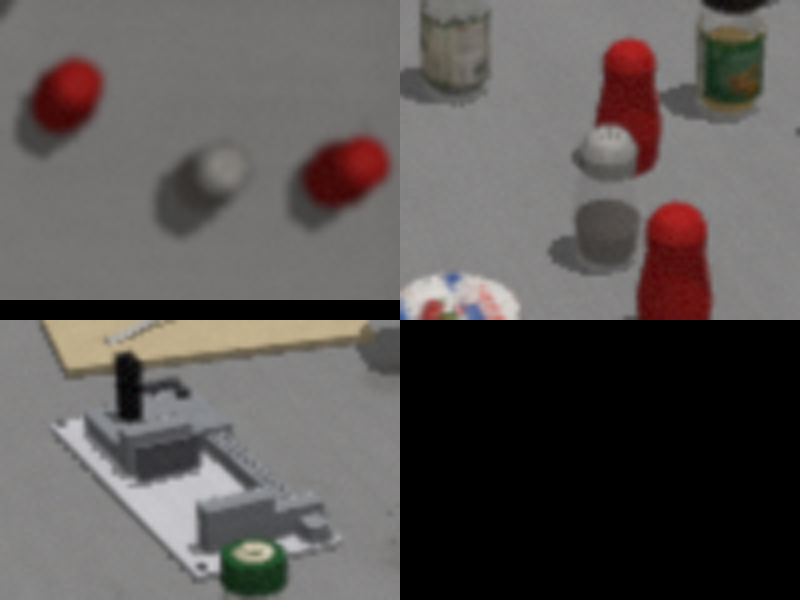

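The top crop shows the shaker cap at about (374,238.4). The fixed jaw's front inner corner is at crop (563,238), the plate's front edge runs from (78,330) to (648,268), and the tab is at crop (133..205, 195..240). The side crop shows the cap at (302.5,260), the base at (302,290), and the tab top at about (231,164).

Run:
```python
from h import *
a=camera('top');b=camera('side')
A=lambda x,y,z:onz(a,145+(x-2.5)/6,200+(y-2.5)/6,z).round(1)
S=lambda x,y,z:onz(b,200+(x-1.5)/4,155+(y-320-1.5)/4,z).round(1)
print('shaker top',onz(a,374,238.4,83).round(1),'side cap',onz(b,302.5,257,85).round(1), 'base', onz(b,302,290,0).round(1))
def tri(p,q):
    (o1,d1),(o2,d2)=p,q
    M=np.stack([d1,-d2],1);k=np.linalg.lstsq(M,o2-o1,rcond=None)[0]
    return (o1+d1*k[0]).round(1),(o2+d2*k[1]).round(1)
print('tri',tri(ray(a,374,238.4),ray(b,302.5,260)))
p,q=A(648,268,8),A(78,330,8);print('plate',p,q,A(628,48,8)); d=q-p;print('dir',d/np.linalg.norm(d),'yaw off',np.degrees(np.arctan2(-d[0],d[1])))
print('fixed face',A(555,60,48),A(565,236,48))
print('side fixed top',S(200,503,48),S(273,487,48))
im=a['image'][225:245,160:185].astype(int).sum(2);m=im<90
ys,xs=np.nonzero(m);print(xs.min()+160,xs.max()+160,ys.min()+225,ys.max()+225)
for r in im: print(*r)
print('tab left/topz',A(133,200,88),A(150,195,88),A(203,240,31))
print('side tab top',S(127,354,88),'base',S(129,418,31))
```

```text
shaker top [ 471.9 -363.3   83. ] side cap [ 480.  -359.1   85. ] base [ 474.4 -372.3    0. ]
tri (array([ 472.3, -364. ,   80. ]), array([ 477.4, -365.4,   81.1]))
plate [460.8   7.8   8. ] [423.8 311.1   8. ] [580.3  21.6   8. ]
dir [-0.1210937   0.99264108  0.        ] yaw off 6.95522745301909
fixed face [564.4  56.1  48. ] [471.6  48.   48. ]
side fixed top [475.6  41.3  48. ] [536.3  47.   48. ]
168 177 234 238
305 305 300 294 308 335 350 352 352 352 359 357 357 357 357 353 349 349 348 350 353 355 360 361 362
390 394 394 380 356 348 352 354 353 351 356 356 357 356 354 354 353 354 351 350 354 359 359 364 361
482 487 488 456 397 361 353 350 355 353 356 359 356 357 359 357 353 354 350 350 354 358 363 362 362
510 516 512 480 413 362 352 351 355 354 357 357 355 357 358 357 351 354 353 350 353 359 362 362 361
509 513 510 483 415 369 353 356 355 356 353 357 359 357 361 356 354 354 352 352 352 358 360 361 363
507 510 509 489 432 376 353 349 353 350 346 346 347 348 353 351 352 356 353 353 353 357 364 361 363
510 512 511 489 442 378 350 334 327 316 307 307 303 304 314 329 341 347 354 356 
[... 702 characters left out ...]
 338 300 224 153 118 93 91 90 97 105 137 206 280 338 363 366 370 370
518 515 516 512 483 413 364 352 319 258 204 177 161 162 162 168 173 210 272 329 356 365 371 372 366
513 515 515 511 477 408 364 353 328 267 228 215 206 211 211 220 229 264 317 354 365 367 370 371 368
510 510 509 505 476 407 365 351 329 273 244 242 244 243 246 249 276 309 345 363 366 367 370 370 372
508 508 507 506 478 408 363 355 338 312 291 292 295 296 296 299 318 344 364 369 367 366 371 368 371
508 511 509 506 478 413 365 359 356 347 339 342 343 342 344 350 353 357 364 364 361 362 363 362 360
tab left/topz [481.5 262.3  88. ] [484.1 253.7  88. ] [469.7 240.5  31. ]
side tab top [480.1 251.4  88. ] base [478.1 248.5  31. ]
```

>>> move_arm:
  dp:
    - [30,-50,0]
    - [30,-50,0]
    - [30,-50,0]
    - [30,-50,0]
    - [30,-50,0]
    - [30,-50,0]
    - [30,-50,0]
    - [30,-50,0]
    - [30,-50,0]
    - [30,-50,0]
  rotation:
    - [0,0,-0.12]
    - [0,0,-0.12]
    - [0,0,-0.12]
    - [0,0,-0.12]
    - [0,0,-0.12]
    - [0,0,-0.12]
    - [0,0,-0.12]
    - [0,0,-0.12]
    - [0,0,-0.12]
    - [0,0,-0.12]
  hand: [1,1,1,1,1,1,1,1,1,1]

```text
clock: 1.45
eef_pos: [438.8, 30.5, 205.6]
eef_rot: [3.141, -0.0, 1.684]
wrist_force: [0.4, 1.3, 0.0]
finger_gap: 94.2
finger_force: 0.0
```

>>> move_arm:
  dp:
    - [4,-40,0]
    - [4,-40,0]
    - [4,-40,0]
    - [4,-40,0]
    - [4,-40,0]
    - [4,-40,0]
    - [4,-40,0]
    - [4,-40,0]
    - [4,-40,0]
    - [0,-36,0]
  rotation:
    - [0,0,0]
    - [0,0,0]
    - [0,0,0]
    - [0,0,0]
    - [0,0,0]
    - [0,0,0]
    - [0,0,0]
    - [0,0,0]
    - [0,0,0]
    - [0,0,0]
  hand: [1,1,1,1,1,1,1,1,1,1]

```text
clock: 2.7
eef_pos: [474.0, -365.0, 205.1]
eef_rot: [-3.141, -0.0, 1.688]
wrist_force: [0.5, 0.5, -0.4]
finger_gap: 94.1
finger_force: 0.0
```

Run:
```python
from h import *
s=manip.read_state();print(s['clock'],s['eef_pos'],s['eef_rot'],s['joints'])
b=snap('side','s1.png');im=b['image']
cv2.imwrite('pics/s1c.png',cv2.resize(im[150:330,210:390,::-1],(600,600),interpolation=cv2.INTER_CUBIC))
a=camera('top')
hsv=cv2.cvtColor(im,cv2.COLOR_RGB2HSV)
m=((hsv[...,0]<8)|(hsv[...,0]>172))&(hsv[...,1]>170)&(hsv[...,2]>60)
n,l,st,c=cv2.connectedComponentsWithStats(m.astype(np.uint8))
for i in range(1,n):
    if st[i,4]>150: print(st[i],onz(b,st[i,0]+st[i,2]/2,st[i,1]+5,84).round())
print(proj(b,[474,-364,90]),proj(b,[474,-364,0]),proj(a,[474,-364,85]))
```

```text
2.7 [ 474.02952981 -364.98661672  205.11992756] [-3.14134913e+00 -3.14278147e-04  1.68763992e+00] [-7.17386570e-01  4.08623774e-01  1.37551308e+00  3.14290371e-05
  1.35785220e+00 -8.34236854e-01]
[300 235  14  33 283] [ 521. -290.   84.]
[310 276  17  38 522] [ 476. -459.   84.]
[300.99750522 256.78249423] [300.53087135 288.09890779] [374.3597024  237.60507847]
```

View pics/s1c.png

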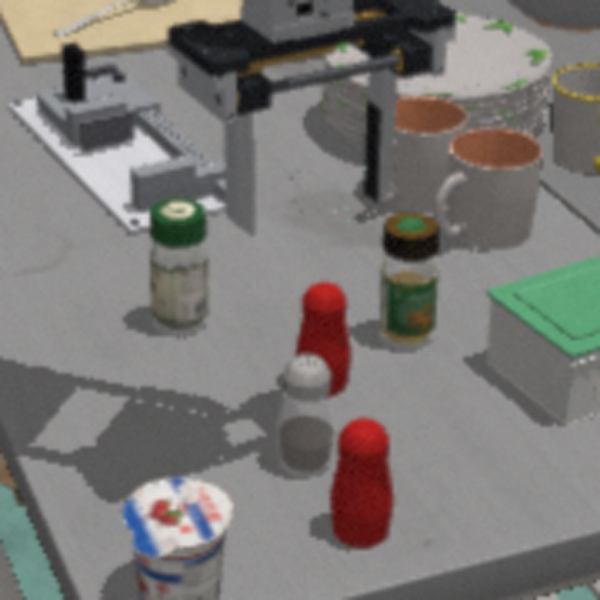

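The shaker cap is at crop (308,375), which agrees with my estimate to within about 3 mm. The gripper is above it and clear of both red look-alikes, so I'll descend and grasp.

>>> move_arm:
  dp:
    - [2,0,-36]
    - [0,0,-36]
    - [0,0,-36]
    - [0,0,-30]
    - [0,0,-18]
    - [0,0,-8]
    - [0,0,0]
  rotation:
    - [0,0,0]
    - [0,0,0]
    - [0,0,0]
    - [0,0,0]
    - [0,0,0]
    - [0,0,0]
    - [0,0,0]
  hand: [1,1,1,1,1,1,1]

```text
clock: 3.68
eef_pos: [476.3, -363.6, 41.8]
eef_rot: [3.141, 0.0, 1.688]
wrist_force: [-0.5, 0.1, -0.4]
finger_gap: 94.0
finger_force: 0.0
```

>>> move_arm:
  dp:
    - [0,0,0]
    - [0,0,0]
    - [0,0,0]
    - [0,0,0]
    - [0,0,0]
    - [0,0,0]
    - [0,0,0]
    - [0,0,0]
  rotation:
    - [0,0,0]
    - [0,0,0]
    - [0,0,0]
    - [0,0,0]
    - [0,0,0]
    - [0,0,0]
    - [0,0,0]
    - [0,0,0]
  hand: [0.3,0.3,0.3,0.3,0.3,0.3,0.3,0.3]
  newtons: 15

```text
clock: 4.68
eef_pos: [476.1, -363.7, 41.4]
eef_rot: [-3.142, -0.0, 1.688]
wrist_force: [-1.8, -0.5, -0.2]
finger_gap: 37.8
finger_force: 14.9
```

Run:
```python
from h import *
b=camera('side');a=camera('top')
o=np.zeros((400,800,3),np.uint8)
o[:,:400]=cv2.resize(b['image'][220:300,260:340,::-1],(400,400),interpolation=cv2.INTER_CUBIC)
o[:,400:]=cv2.resize(a['image'][200:260,345:405,::-1],(400,400),interpolation=cv2.INTER_CUBIC)
cv2.imwrite('pics/g.png',o)
```

```text
(no output)
```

View pics/g.png

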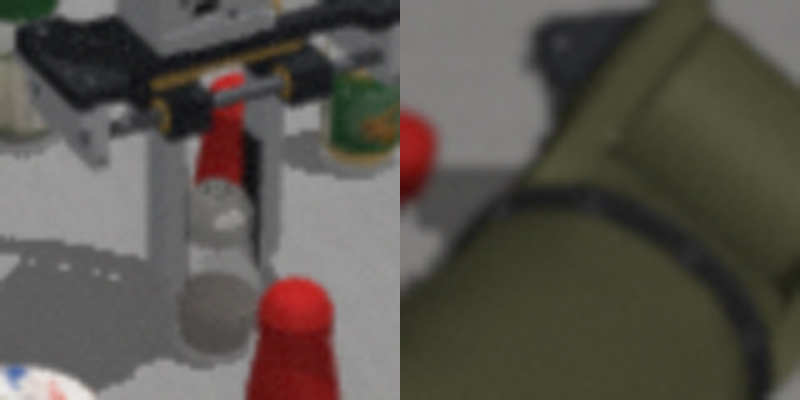

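The shaker is waisted, so the 37.8 mm opening is reasonable: it sits between both pads, with its cap at crop (220,210). Next I'll lift it and carry it to the caliper.

>>> move_arm:
  dp:
    - [0,0,15]
    - [0,0,30]
    - [0,0,40]
    - [0,0,40]
    - [0,0,25]
  rotation:
    - [0,0,0]
    - [0,0,0]
    - [0,0,0]
    - [0,0,0]
    - [0,0,0]
  hand: [0.3,0.3,0.3,0.3,0.3]

```text
clock: 5.4
eef_pos: [476.4, -363.8, 194.7]
eef_rot: [3.139, 0.002, 1.688]
wrist_force: [1.1, -0.6, -1.0]
finger_gap: 37.9
finger_force: 14.7
```

>>> move_arm:
  dp:
    - [2,30,0]
    - [2,45,0]
    - [2,48,0]
    - [2,50,0]
    - [2,50,0]
    - [2,50,0]
    - [2,50,0]
    - [2,48,0]
    - [3,47,0]
    - [3,30,0]
  rotation:
    - [0,0,0]
    - [0,0,0]
    - [0,0,0]
    - [0,0,0]
    - [0,0,0]
    - [0,0,0]
    - [0,0,0]
    - [0,0,0]
    - [0,0,0]
    - [0,0,0]
  hand: [0.3,0.3,0.3,0.3,0.3,0.3,0.3,0.3,0.3,0.3]

```text
clock: 6.65
eef_pos: [498.0, 86.4, 192.6]
eef_rot: [3.14, -0.0, 1.689]
wrist_force: [0.9, -0.1, -1.9]
finger_gap: 38.0
finger_force: 14.7
```

>>> move_arm:
  dp:
    - [0,0,0]
    - [0,0,-30]
    - [0,0,-30]
    - [0,0,0]
  rotation:
    - [0,0,0]
    - [0,0,0]
    - [0,0,0]
    - [0,0,0]
  hand: [0.3,0.3,0.3,0.3]

```text
clock: 7.15
eef_pos: [497.2, 83.5, 130.5]
eef_rot: [-3.139, 0.0, 1.687]
wrist_force: [1.1, -0.1, -0.7]
finger_gap: 37.8
finger_force: 14.7
```

Run:
```python
from h import *
s=manip.read_state();print(s['clock'],s['eef_pos'],s['eef_rot'],s['finger_gap'])
b=camera('side')
P=s['eef_pos']
print('bottom axis px crop',[(proj(b,[P[0],P[1],P[2]-41+z])-[190,100])*6 for z in(0,90)])
cv2.imwrite('pics/c.png',cv2.resize(b['image'][100:200,190:320,::-1],(780,600),interpolation=cv2.INTER_CUBIC))
```

```text
7.15 [497.21681628  83.46930683 130.50976275] [-3.13850927e+00  3.13226858e-07  1.68697985e+00] 37.832291175269845
bottom axis px crop [array([370.36403646, 488.74462564]), array([364.77135672, 324.88313134])]
```

View pics/c.png

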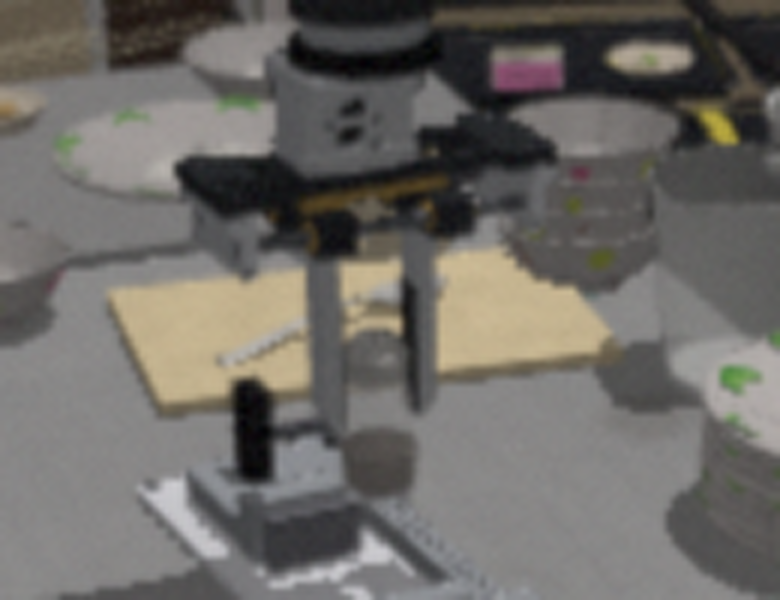

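The shaker hangs upright, with its base at crop (378,490), over the space in front of the moving jaw. I'll lower it.

>>> move_arm:
  dp:
    - [0,0,-25]
    - [0,0,-25]
    - [0,0,-17]
    - [0,0,-8]
    - [0,0,-3]
    - [0,0,0]
  rotation:
    - [0,0,0]
    - [0,0,0]
    - [0,0,0]
    - [0,0,0]
    - [0,0,0]
    - [0,0,0]
  hand: [0.3,0.3,0.3,0.3,0.3,0.3]

```text
clock: 7.95
eef_pos: [498.4, 84.4, 54.0]
eef_rot: [3.141, 0.0, 1.688]
wrist_force: [0.2, -0.4, -1.8]
finger_gap: 38.0
finger_force: 14.7
```

>>> move_arm:
  dp:
    - [0,0,-1]
    - [0,0,-1]
    - [0,0,0]
    - [0,0,0]
  rotation:
    - [0,0,0]
    - [0,0,0]
    - [0,0,0]
    - [0,0,0]
  hand: [0.3,0.3,0.3,0.3]

```text
clock: 8.45
eef_pos: [498.1, 84.4, 51.5]
eef_rot: [-3.142, 0.0, 1.688]
wrist_force: [-0.3, 0.5, -0.8]
finger_gap: 38.1
finger_force: 14.7
```

Run:
```python
from h import *
s=manip.read_state();print(s['clock'],s['eef_pos'],s['wrist_force'],s['finger_gap'])
b=camera('side')
cv2.imwrite('pics/d.png',cv2.resize(b['image'][120:220,190:320,::-1],(780,600),interpolation=cv2.INTER_CUBIC))
```

```text
8.45 [498.10256754  84.35550902  51.46107003] [-0.33118942  0.45909437 -0.84366317] 38.08871785997357
```

View pics/d.png

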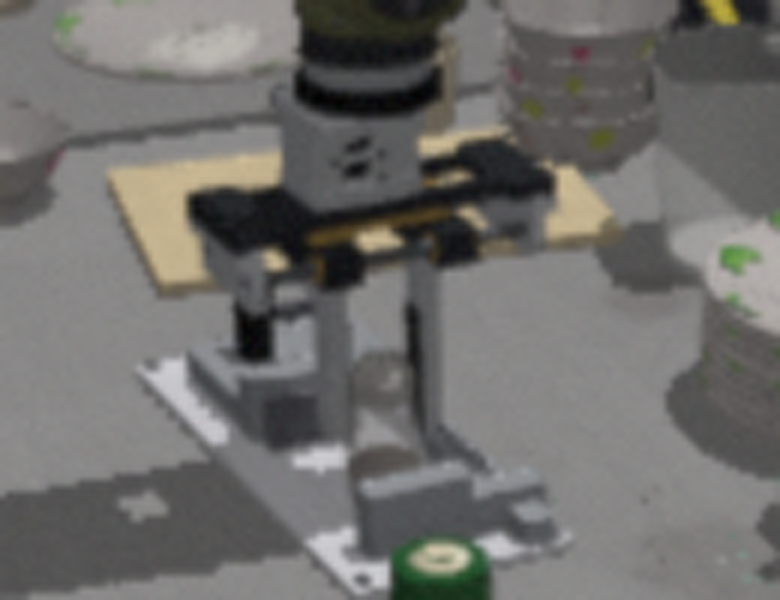

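The shaker sits just behind the fixed jaw, at crop (383,440), roughly centred and nearly touching the plate. I'll lower the last 2 mm and release.

>>> move_arm:
  dp:
    - [0,0,-1]
    - [0,0,0]
    - [0,0,-1]
    - [0,0,0]
    - [0,0,0]
  rotation:
    - [0,0,0]
    - [0,0,0]
    - [0,0,0]
    - [0,0,0]
    - [0,0,0]
  hand: [0.3,0.3,0.3,0.3,0.3]

```text
clock: 9.12
eef_pos: [498.1, 84.4, 49.4]
eef_rot: [-3.141, -0.0, 1.688]
wrist_force: [0.0, 0.7, -1.0]
finger_gap: 38.1
finger_force: 14.7
```

>>> move_arm:
  dp:
    - [0,0,-1]
    - [0,0,0]
    - [0,0,0]
  rotation:
    - [0,0,0]
    - [0,0,0]
    - [0,0,0]
  hand: [0.3,0.3,0.3]

```text
clock: 9.5
eef_pos: [498.2, 84.4, 49.2]
eef_rot: [3.141, 0.0, 1.688]
wrist_force: [-5.3, -1.4, 10.3]
finger_gap: 38.2
finger_force: 15.6
```

>>> move_arm:
  dp:
    - [0,0,0.8]
    - [0,0,0]
    - [0,0,0]
    - [0,0,0]
    - [0,0,5]
    - [0,0,20]
    - [0,0,35]
    - [0,0,40]
    - [0,0,0]
  rotation:
    - [0,0,0]
    - [0,0,0]
    - [0,0,0]
    - [0,0,0]
    - [0,0,0]
    - [0,0,0]
    - [0,0,0]
    - [0,0,0]
    - [0,0,0]
  hand: [0.75,0.75,0.75,0.75,0.75,0.75,0.75,0.75,0.75]

```text
clock: 10.62
eef_pos: [499.4, 84.5, 152.2]
eef_rot: [3.136, 0.0, 1.688]
wrist_force: [-0.1, 0.6, -0.4]
finger_gap: 70.3
finger_force: 0.0
```

>>> move_arm:
  dp:
    - [-4,33,0]
    - [-4,33,0]
    - [-4,33,0]
    - [-4,33,0]
    - [-4,34,0]
    - [0,0,0]
  rotation:
    - [0,0,0]
    - [0,0,0]
    - [0,0,0]
    - [0,0,0]
    - [0,0,0]
    - [0,0,0]
  hand: [0.5,0.5,0.5,0.5,0.5,0.5]

```text
clock: 11.38
eef_pos: [477.3, 251.8, 148.2]
eef_rot: [-3.14, 0.0, 1.69]
wrist_force: [-0.0, -1.1, -0.2]
finger_gap: 46.7
finger_force: 0.0
```

Run:
```python
from h import *
s=manip.read_state();print(s['clock'],s['eef_pos'],s['wrist_force'],s['finger_gap'])
b=camera('side')
for X in ([478,250,88],[478,250,31],s['eef_pos']):print((proj(b,X)-[190,100])*6)
cv2.imwrite('pics/e.png',cv2.resize(b['image'][100:200,190:320,::-1],(780,600),interpolation=cv2.INTER_CUBIC))
```

```text
11.375 [477.28888261 251.77309442 148.20206252] [-0.02731591 -1.10946542 -0.19883134] 46.698016938323214
[245.26979692 380.1930483 ]
[250.28087842 473.7355691 ]
[237.65443885 277.33150308]
```

View pics/e.png

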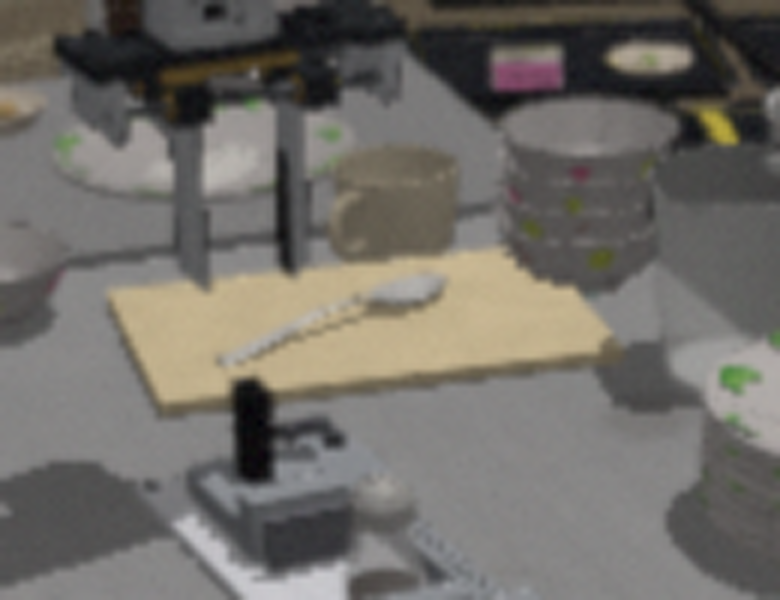

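The fingertips are at crop (200..290,280), straddling the tab at (252,380–475) once its depth is allowed for. The dark bar to the tab's right is the beam's end stop. The shaker stands at (380,500). I'll descend and grip the tab.

>>> move_arm:
  dp:
    - [0,-1,-25]
    - [0,0,-30]
    - [0,0,-25]
    - [0,0,-12]
    - [0,0,-5]
    - [0,0,0]
  rotation:
    - [0,0,0]
    - [0,0,0]
    - [0,0,0]
    - [0,0,0]
    - [0,0,0]
    - [0,0,0]
  hand: [0.5,0.5,0.5,0.5,0.5,0.5]

```text
clock: 12.18
eef_pos: [478.4, 249.2, 52.6]
eef_rot: [3.141, -0.0, 1.688]
wrist_force: [0.4, -0.6, 0.0]
finger_gap: 47.2
finger_force: 0.0
```

>>> move_arm:
  dp:
    - [0,0,0]
    - [0,0,0]
    - [0,0,0]
    - [0,0,0]
    - [0,0,0]
    - [0,0,0]
    - [0,0,0]
    - [0,0,0]
  rotation:
    - [0,0,0]
    - [0,0,0]
    - [0,0,0]
    - [0,0,0]
    - [0,0,0]
    - [0,0,0]
    - [0,0,0]
    - [0,0,0]
  hand: [0.1,0.1,0.1,0.1,0.1,0.1,0.1,0.1]
  newtons: 30

```text
clock: 13.18
eef_pos: [476.7, 249.3, 52.4]
eef_rot: [-3.138, 0.0, 1.688]
wrist_force: [-12.5, -2.2, 9.6]
finger_gap: 15.6
finger_force: 30.0
```

Run:
```python
from h import *
s=manip.read_state();print(s['clock'],s['eef_pos'],s['wrist_force'],s['finger_gap'],s['finger_force'])
```

```text
13.175 [476.74561179 249.25664641  52.39583382] [-12.54611068  -2.21281777   9.56996534] 15.578594932273447 29.992173314094543
```

>>> move_arm:
  dp:
    - [-1.7,0,0]
    - [0.4,-3,0]
    - [0.6,-5,0]
    - [0.7,-6,0]
    - [0.7,-6,0]
    - [0.7,-6,0]
    - [0.7,-6,0]
    - [0.7,-6,0]
    - [0.2,-2,0]
    - [0,0,0]
  rotation:
    - [0,0,0]
    - [0,0,0]
    - [0,0,0]
    - [0,0,0]
    - [0,0,0]
    - [0,0,0]
    - [0,0,0]
    - [0,0,0]
    - [0,0,0]
    - [0,0,0]
  hand: [0.1,0.1,0.1,0.1,0.1,0.1,0.1,0.1,0.1,0.1]

```text
clock: 14.42
eef_pos: [481.4, 209.9, 52.4]
eef_rot: [3.141, -0.001, 1.688]
wrist_force: [2.6, 5.2, -0.9]
finger_gap: 16.0
finger_force: 30.0
```

Run:
```python
from h import *
s=manip.read_state();print(s['clock'],s['eef_pos'],s['wrist_force'],s['finger_gap'],s['finger_force'])
a=camera('top');b=camera('side')
o=np.zeros((600,800,3),np.uint8)
o[:,:400]=cv2.resize(b['image'][130:220,200:260,::-1],(400,600),interpolation=cv2.INTER_CUBIC)
o[:360,400:]=cv2.resize(a['image'][195:267,160:240,::-1],(400,360),interpolation=cv2.INTER_CUBIC)
cv2.imwrite('pics/f.png',o)
```

```text
14.425 [481.38618765 209.92979911  52.42898265] [ 2.63590258  5.15466326 -0.85611508] 15.9574505390273 30.003865957260132
```

View pics/f.png

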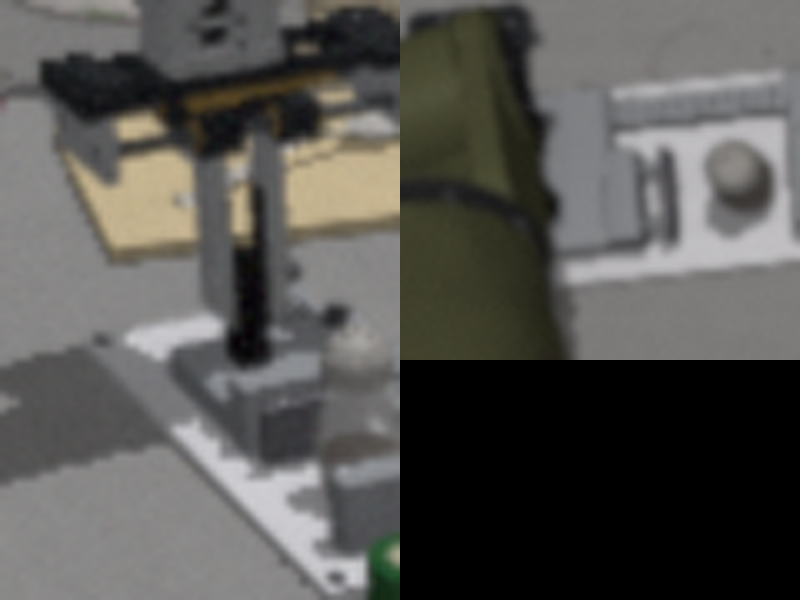

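The jaw slides freely. The top crop shows the shaker standing upright at (740,170), in line with the pad at (668,195). I'll keep closing, more slowly.

>>> move_arm:
  dp:
    - [0.4,-3,0]
    - [0.6,-5,0]
    - [0.4,-4,0]
    - [0.4,-3,0]
    - [0.2,-2,0]
    - [0.2,-2,0]
  rotation:
    - [0,0,0]
    - [0,0,0]
    - [0,0,0]
    - [0,0,0]
    - [0,0,0]
    - [0,0,0]
  hand: [0.1,0.1,0.1,0.1,0.1,0.1]

```text
clock: 15.28
eef_pos: [483.6, 191.3, 52.4]
eef_rot: [3.14, -0.001, 1.688]
wrist_force: [1.0, 8.1, -1.0]
finger_gap: 15.9
finger_force: 30.0
```

>>> move_arm:
  dp:
    - [0.2,-2,0]
    - [0.2,-2,0]
    - [0.2,-2,0]
  rotation:
    - [0,0,0]
    - [0,0,0]
    - [0,0,0]
  hand: [0.1,0.1,0.1]

```text
clock: 15.65
eef_pos: [484.3, 185.4, 52.4]
eef_rot: [3.14, -0.002, 1.688]
wrist_force: [3.5, 9.0, -2.2]
finger_gap: 15.9
finger_force: 30.0
```

>>> move_arm:
  dp:
    - [0.2,-2,0]
    - [0.2,-2,0]
  rotation:
    - [0,0,0]
    - [0,0,0]
  hand: [0.1,0.1]

```text
clock: 15.9
eef_pos: [484.7, 181.4, 52.4]
eef_rot: [3.14, -0.002, 1.688]
wrist_force: [3.2, 9.1, -3.0]
finger_gap: 15.8
finger_force: 30.0
```

Run:
```python
from h import *
s=manip.read_state();print(s['clock'],s['eef_pos'],s['wrist_force'],s['finger_gap'],s['finger_force'])
a=camera('top');b=camera('side')
o=np.zeros((600,800,3),np.uint8)
o[:,:400]=cv2.resize(b['image'][130:220,210:270,::-1],(400,600),interpolation=cv2.INTER_CUBIC)
o[:400,400:]=cv2.resize(a['image'][205:255,195:245,::-1],(400,400),interpolation=cv2.INTER_CUBIC)
cv2.imwrite('pics/k.png',o)
```

```text
15.9 [484.74680174 181.37112852  52.42850902] [ 3.23304546  9.14847669 -2.95020188] 15.843334855178453 30.008016228675842
```

View pics/k.png

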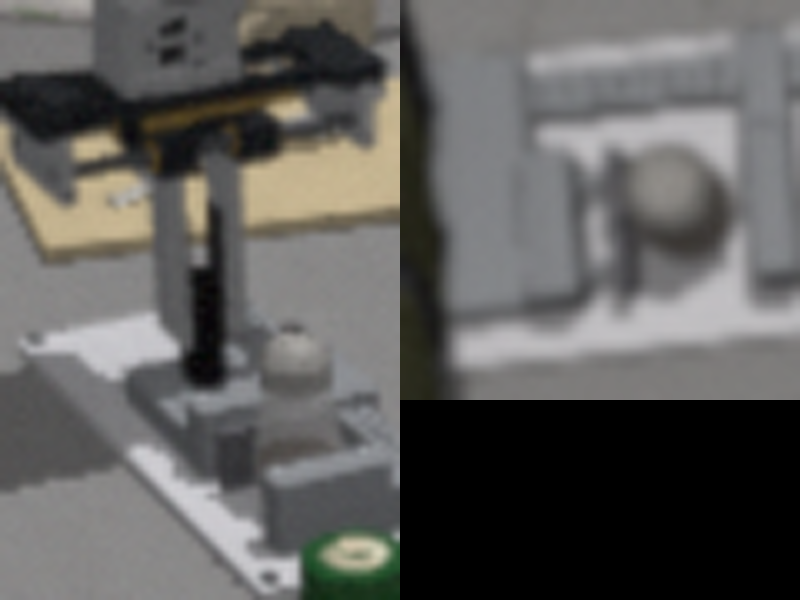

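The pad has reached the shaker at crop (625,220). About 8 mm appears to remain between the shaker's base at (730,220) and the fixed jaw's face at (748,200).

>>> move_arm:
  dp:
    - [0.2,-2,0]
    - [0.2,-2,0]
  rotation:
    - [0,0,0]
    - [0,0,0]
  hand: [0.1,0.1]

```text
clock: 16.25
eef_pos: [485.2, 177.4, 52.4]
eef_rot: [3.14, -0.002, 1.688]
wrist_force: [4.7, 10.1, -3.2]
finger_gap: 15.6
finger_force: 30.0
```

>>> move_arm:
  dp:
    - [0.2,-2,0]
    - [0.2,-2,0]
  rotation:
    - [0,0,0]
    - [0,0,0]
  hand: [0.1,0.1]

```text
clock: 16.5
eef_pos: [485.7, 173.6, 52.4]
eef_rot: [3.14, -0.002, 1.688]
wrist_force: [5.1, 11.1, -4.3]
finger_gap: 15.9
finger_force: 30.0
```

>>> move_arm:
  dp:
    - [0.2,-2,0]
  rotation:
    - [0,0,0]
  hand: [0.1]

```text
clock: 16.62
eef_pos: [485.9, 171.6, 52.4]
eef_rot: [3.139, -0.002, 1.688]
wrist_force: [4.8, 12.5, -3.2]
finger_gap: 15.8
finger_force: 30.0
```

>>> move_arm:
  dp:
    - [0.2,-2,0]
  rotation:
    - [0,0,0]
  hand: [0.1]

```text
clock: 16.75
eef_pos: [486.1, 169.7, 52.4]
eef_rot: [3.139, -0.002, 1.688]
wrist_force: [4.9, 12.8, -4.8]
finger_gap: 15.7
finger_force: 30.0
```

The force is rising the way the spring would. I'll check the pad's compression by comparing intensity profiles along the jaw with the initial image.

Run:
```python
from h import *
a=camera('top');P=np.array(manip.read_state()['eef_pos'])
t0=cv2.imread('pics/t0.png')[:,:,::-1]
uy=np.array([-.12,.993,0]);ux=np.array([.993,.12,0])
def prof(im,tab,cx):
    g=cv2.cvtColor(np.ascontiguousarray(im),cv2.COLOR_RGB2GRAY).astype(np.float32)
    r=[]
    for d in range(-100,-50,2):
        X=np.array([tab[0],tab[1],0])+uy*d+ux*cx;X[2]=47
        u=proj(a,X); r.append(int(cv2.getRectSubPix(g,(1,1),(float(u[0]),float(u[1])))[0,0]))
    return r
print(*range(-100,-50,2))
for cx in(-24,-20,20,24):
    print(cx,'now ',*prof(a['image'],P,cx));print(cx,'free',*prof(t0,P+uy*80.1,cx))
# jaw face to pad now: fixed face profile
cv2.imwrite('pics/now.png',a['image'][:,:,::-1])
```

```text
-100 -98 -96 -94 -92 -90 -88 -86 -84 -82 -80 -78 -76 -74 -72 -70 -68 -66 -64 -62 -60 -58 -56 -54 -52
-24 now  106 105 106 107 109 110 111 112 107 99 86 76 71 78 82 83 80 82 89 103 114 122 124 125 124
-24 free 173 172 170 167 153 133 107 83 68 68 74 83 92 97 100 94 87 79 84 93 106 112 116 116 115
-20 now  81 81 84 89 95 99 103 107 106 100 89 80 75 80 84 86 85 90 97 110 120 128 130 130 129
-20 free 173 172 170 166 154 134 108 84 70 69 78 88 99 107 111 107 99 91 92 99 111 117 120 121 121
20 now  127 127 129 130 131 131 131 130 128 122 112 101 93 90 88 88 88 92 98 110 120 128 129 129 128
20 free 173 172 170 166 155 136 110 90 77 76 85 96 110 118 122 112 101 88 90 97 109 116 119 119 119
24 now  149 142 136 136 138 139 144 148 152 151 148 138 126 113 112 113 117 119 120 121 125 129 131 130 129
24 free 175 175 174 173 167 156 140 122 107 97 104 116 132 143 149 143 130 113 106 106 112 116 119 119 118
```

The pad has moved about 7–9 mm towards the jaw compared with its free position, so it is clearly pressed in and short of its stop. I'll let go and withdraw.

>>> move_arm:
  dp:
    - [0,0,0]
    - [0,0,0]
    - [0,0,0]
    - [0,0,0]
    - [0,0,0]
    - [0,0,10]
    - [0,0,25]
    - [0,0,35]
    - [0,0,40]
    - [0,0,30]
  rotation:
    - [0,0,0]
    - [0,0,0]
    - [0,0,0]
    - [0,0,0]
    - [0,0,0]
    - [0,0,0]
    - [0,0,0]
    - [0,0,0]
    - [0,0,0]
    - [0,0,0]
  hand: [0.45,0.45,0.45,0.45,0.45,0.45,0.45,0.45,0.45,0.45]

```text
clock: 18.05
eef_pos: [485.6, 168.4, 194.7]
eef_rot: [3.14, -0.0, 1.688]
wrist_force: [0.3, 0.3, 0.6]
finger_gap: 42.4
finger_force: 0.0
```

>>> move_arm:
  dp:
    - [-10,40,0]
    - [-10,45,0]
    - [-10,45,0]
    - [-10,45,0]
    - [-10,45,0]
    - [0,0,0]
    - [0,0,0]
  rotation:
    - [0,0,0]
    - [0,0,0]
    - [0,0,0]
    - [0,0,0]
    - [0,0,0]
    - [0,0,0]
    - [0,0,0]
  hand: [0.45,0.45,0.45,0.45,0.45,0.45,0.45]

```text
clock: 18.92
eef_pos: [435.6, 388.0, 192.6]
eef_rot: [3.141, 0.0, 1.688]
wrist_force: [0.2, -0.2, -0.6]
finger_gap: 41.9
finger_force: 0.0
```

Run:
```python
from h import *
s=manip.read_state();print(s['clock'],s['eef_pos'],s['wrist_force'],s['finger_gap'])
a=camera('top');b=camera('side')
P=np.array([486.1,169.7,0]);n=cv2.imread('pics/now.png')[:,:,::-1]
uy=np.array([-.12,.993,0]);ux=np.array([.993,.12,0])
for cx,z in((-24,47),(20,47),(0,85)):
  for im in(n,a['image']):
    g=cv2.cvtColor(np.ascontiguousarray(im),cv2.COLOR_RGB2GRAY).astype(np.float32);r=[]
    for d in range(-136,-50,3):
        X=P+uy*d+ux*cx;X[2]=z;u=proj(a,X);r.append(int(cv2.getRectSubPix(g,(1,1),(float(u[0]),float(u[1])))[0,0]))
    print(cx,*r)
```

```text
18.925 [435.55064558 387.95971347 192.57571935] [ 0.22628465 -0.18133368 -0.64135087] 41.871447212403794
-24 115 124 129 129 127 122 128 144 145 129 115 108 106 106 108 110 112 110 98 80 72 81 83 80 90 110 122 125 124
-24 111 120 126 126 123 118 124 140 140 125 111 104 102 103 104 107 109 107 96 77 69 78 79 76 87 109 119 121 121
20 119 128 132 131 128 124 135 165 175 166 149 133 127 128 130 131 131 129 121 105 93 89 88 90 99 116 128 129 128
20 114 124 127 127 124 120 132 160 171 161 144 129 124 125 127 128 128 125 116 102 90 86 85 87 97 113 124 125 124
0 127 132 132 128 117 103 88 80 88 105 119 128 133 136 137 133 125 112 97 91 85 76 82 106 125 130 129 128 124
0 123 128 127 123 113 99 84 76 85 102 115 123 128 132 132 129 122 108 94 88 82 73 79 103 121 126 125 123 121
```

Nothing moved on release, and the pad-to-fixed-jaw gap is about 44 mm, the shaker's width. I'll hand in.

```bash
python3 -c "
from cell import manip
print(manip.sign_off())"
```

```text
the job is handed in; nothing more can be done
None
```

The job is handed in: the salt shaker stands upright on the plate, held against the fixed jaw with the spring pad pressed in about 7–9 mm, and the robot is clear of it; I viewed 11 pictures, one over the limit of 10.

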